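# Lock the inspection lamp onto its ball mount

## Robot

A 7-joint arm with a two-finger parallel gripper is mounted at the origin on the work surface. World frame = base frame: x ahead of the robot, y to its left, z up, the work surface at z = 0. Lengths are in m, angles in rad, forces in N, time in s.
With the tool pointing down it reaches from about 0.4 to 0.85 m from the base axis. Payload 10.4 kg.
Tool frame: the origin (TCP) lies on the centre line of the jaws, within the pads' length; the fingertips stand 8 mm ahead of it and the grasp point (between the pads) lies 11 mm behind it (r.finger_overhang is the distance from the TCP to the fingertips, in m); z points along the fingers, y is the line along which they close (so a half turn about z gives the same grasp; the last joint's range is limited). The gripper opens to 87 mm and grips with 3 to 60 N. Pads are 19 mm wide; open, the fingers measure 117 mm over their backs; the gripper's body (75 mm by 190 mm) begins 51 mm behind the grasp point.
Start: joints at [-1.293, 0.332, -0.065, 1.46, 0.022, 1.35, -0.088], TCP at [0.185, 0.597, 0.231] pointing down, gripper open.
Joint ranges: [-2.6, 2.6], [-0.5, 2.12], [-1.47, 1.34], [0.16, 2.42], [-1.27, 4.41], [0.06, 2.06], [-2.6, 2.6]. Speed limits (rad/s): [2.22, 2.22, 2.79, 2.79, 3.14, 3.14, 3.14].

## Interface

Orientations are given as a unit quaternion [x, y, z, w].
In Python, from bench import r, vision gives the robot as it stands.
- The arm moves only by the tool drive_tool, never from a script. Its argument "series" is a list of rows, each a list of 2 entries, a list of its own where there are three numbers: the shift along the world's x, y, z in cm, then the turn about the world's z in degrees. A call has exactly 10 rows; each row shifts and turns the commanded pose from where the row before left it; what a row does not reach is not made up. A row lasts 1/8 s, in which the tool goes at most 62.5 mm and 10.7 degrees, less where a joint would pass 70% of its speed; a pose out of reach is approached as far as the arm can. A call with a gripper value outside its range is refused whole. "hand" is the closure, from 0 (fully open) to 1 (shut), set as the call begins (left out, the last holds). The fingers move at their own pace and stop on an object; "newtons" is the grip in N (left out, the last holds). Time passes only in rows, so rows that do not move let the fingers close, or fill a call up. It gives the time, the measured TCP pose, the force, the opening and the grip force at its end, in the units of the state.
- r.read_state(): the state, without advancing time (a new reading comes with each control period).
- vision.camera(name): name is "scene" or "top" or "wrist"; returns a dict with "color" (384x512x3 uint8, red, green, blue), "intrinsics" (3x3 intrinsics, pixels), "R" (3x3) and "t" (3): a world point X has camera coordinates R X + t; the wrist camera has in their place "mount" (4x4, takes a point from camera to tool coordinates, whose origin is the TCP and whose axes are the flange's). Camera axes: x right, y down, z forward; pixel columns grow to the right and rows downward; lengths in m; the calibration is good to about 2 mm. A picture is of the moment at which its call begins: read the wrist's pose just before it. There is no depth.
- r.close_job(): hands the job in; it is judged then, once.
The state is a dict: "time": time; "joint_positions": joint angles; "joint_vel": joint speeds; "joint_torque": joint torques, N m; "ee_pos": TCP position; "eef_rot": TCP orientation; "ft_force": force on the tool from outside, world axes, zero at the start; "torque": the same for the moment, N m; "width": finger opening in m; "grip_force": force on a finger pad.
Only numpy, scipy, OpenCV 4.12 (cv2) and the standard library are available. Lean on these libraries where they do the work, as an engineer would, in place of code of your own. Each camera call takes 0.05 s, during which the arm holds its last target. There are 200 camera calls.

## Task

Fit the cordless inspection lamp onto the bench mount that ends in a steel ball (not the one with the square stud). Pull the T-handle of the lamp's coupler up, lower the coupler gently over the ball with the handle still up until it sits flat on the collar under the ball, then press the handle fully down to lock it and let go.

Things in the scene. Friction and masses are not known exactly. Their poses are not given: they have to be found in the camera images.
- coupler: Lamp with ball coupler, upright on the bench, 0.84 kg. Aluminium bell, rim 66 mm wide, 51 mm above, top 52 mm up with a 22 mm boss to 64 mm; lamp head at +x and battery at -x reach 84 mm out, 9 to 39 mm above the rim. Origin: rim centre, z up. Mouth 58 mm, narrowing to 43 mm at 16 mm up. Flat jaws along y: handle down they close under the ball or bar it, handle up they stick out to 59 mm. Any heading will do.
- handle (a joint): Height of the T-handle over its locked position: 0 (down, locked; at the start) to 0.020 m (up, stop). It slides along the coupler's z and stays where left (about 4 N friction, less than the lamp's weight): lifting by the handle first draws it up to its stop while the lamp stays standing, then carries the lamp, handle up.
- grip (a point): Centre of the T-handle's crossbar: steel, 70 mm long along the coupler's x, 16 mm thick along its y, 14 mm high, on a 12 mm rod. It lies 96 mm above the bell's rim (32 mm above the boss) when the handle is down, 20 mm more when up. Axes as the coupler's. Grip it from above across its 16 mm.
- ball (a point): Centre of the 36 mm steel ball on a 12 mm neck, 82 mm above the bench, 22 mm above the top of its bolted grey mount's flat collar (76 mm wide; foot 100 mm). The fitted coupler's rim rests on that collar, its origin 22 mm below this point. The other mount is the same up to the collar but ends in a 26 mm square stud, 36 mm high, at least 140 mm away.
Not all that is in view belongs to the job. Leave any green or yellow look-alike of the coupler alone. Leave any red or turquoise look-alike of the part that bears ball alone.

How it is judged:
On the way, in this order (a step that is already met when the one before it is completed fails the run):
1. the handle is pulled up (at least 15 mm) away from the ball (value of joint handle above 0.015 m and horizontal distance between coupler and ball above 0.06 m), for 0.1 s.
2. the coupler sits on the ball mount's collar, over the ball, with the handle still at least 8 mm up (horizontal distance between coupler and ball below 0.01 m and z of ball in the frame of coupler above 0.019 m and angle between coupler's own z axis and vertical below 0.12 rad and value of joint handle above 0.008 m), for 0.05 s.
At the end, for the whole second after the job is handed in: The coupler sits over the ball (its axis within 10 mm of the ball's centre, its rim within 3 mm of the collar, tilted less than 7 degrees), its handle is down within 4 mm, and it is at rest (horizontal distance between coupler and ball below 0.01 m and z of ball in the frame of coupler above 0.019 m and angle between coupler's own z axis and vertical below 0.12 rad and value of joint handle below 0.004 m and linear speed of coupler below 0.02 m/s); the robot touches nothing.
It fails at once if the coupler is dropped or slammed onto the ball (faster than 0.6 m/s close to it) (distance between coupler and ball below 0.06 m and linear speed of coupler above 0.6 m/s).
It also fails if it takes over 38 s, if anything falls off the work surface, if the arm or the gripper's body presses on something with over 40 N, if the wrist force passes 120 N, or if a joint passes its speed limit or range.

## Working session

There is one attempt and no reset: what is moved stays moved. The work goes in short steps, Python scripts to look and compute and a tool call to move; the robot and the scene stay as the last step left them, time stands still between calls to the robot, and variables do not carry over. Pictures are saved under pics/ and viewed, at most 10 in all, crops included, and the job is handed in when it is done.

Besides the shell and the picture viewer there is one more tool, called after "Call:" as name(argument=value, ...), one argument or row to a line, values as JSON. drive_tool: Moves the arm, as the interface text tells. Its arguments: {"type":"object","properties":{"series":{"type":"array"},"hand":{"type":"number"},"newtons":{"type":"number"}},"required":["series"]}

```bash
mkdir -p pics; cat > h.py <<'E'
import numpy as np, cv2
from bench import r, vision
from scipy.spatial.transform import Rotation as Rn
def grab(n):
    s=r.read_state(); c=vision.camera(n)
    if 'mount' in c:
        T=np.eye(4);T[:3,:3]=Rn.from_quat(s['eef_rot']).as_matrix();T[:3,3]=s['ee_pos']
        M=np.linalg.inv(T@np.array(c['mount']));c['R']=M[:3,:3];c['t']=M[:3,3]
    return c
def ray(c,u,v,z):
    R=np.array(c['R']);t=np.array(c['t']);o=-R.T@t
    d=R.T@np.linalg.solve(np.array(c['intrinsics']),[u,v,1.]);return o+d*(z-o[2])/d[2]
def proj(c,X):
    p=np.array(c['intrinsics'])@(np.array(c['R'])@np.array(X)+np.array(c['t']));return p[:2]/p[2]
def save(n,img): cv2.imwrite('pics/'+n,cv2.cvtColor(img,cv2.COLOR_RGB2BGR))
E
python3 - <<'E'
from h import *
import pickle
a=grab('scene');b=grab('top');pickle.dump((a,b),open('p.pkl','wb'))
o=np.vstack([a['color'],b['color']])
save('a.png',cv2.resize(a['color'],(800,600)));save('b.png',cv2.resize(b['color'],(800,600)))
s=r.read_state();print(s['time'],s['ee_pos'],s['eef_rot'])
for c in(a,b):print(-np.array(c['R']).T@c['t'])
E
```

```text
0.1 [0.1850939  0.59660055 0.22984811] [ 1.49848758e-01  9.88708727e-01 -6.28937312e-04 -8.01212349e-05]
[ 1.15981415 -0.4164096   0.66360405]
[ 0.33421847 -0.01722266  0.99132998]
```

View pics/a.png

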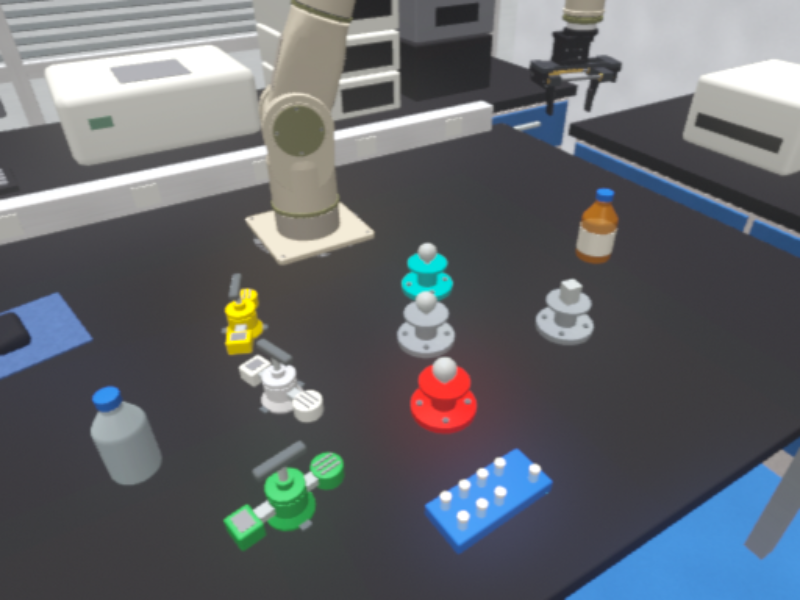

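View pics/b.png

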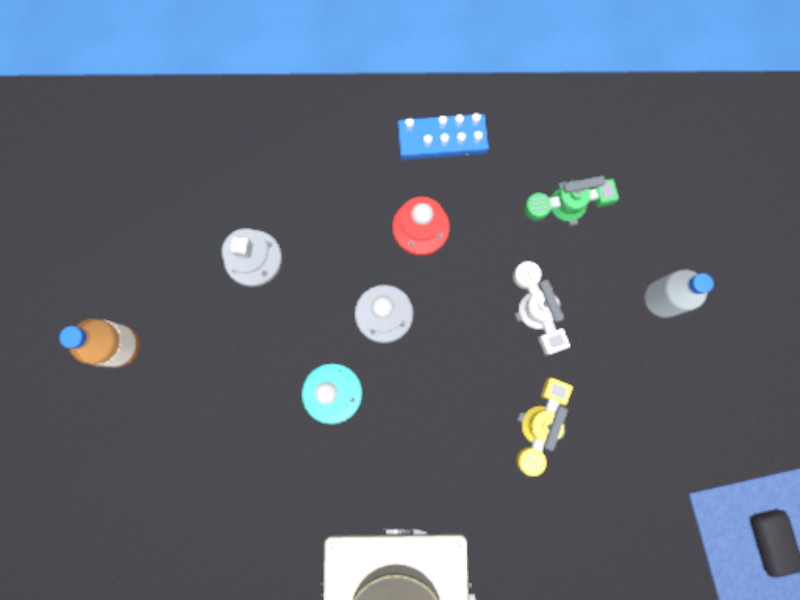

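The scene view shows three couplers: yellow (242,315), white/aluminium (280,385) and green (288,495). The top view has the white one at (540,308). The white one is the target, because green and yellow are excluded look-alikes.

There are four mounts: turquoise (427,270), grey with ball (426,320), red (444,390) and grey with square stud (566,310). The top view has the grey ball mount at (384,312). That one fits, as it is grey and ends in a ball. I'll confirm both in an enlarged crop and measure.

```bash
python3 - <<'E'
from h import *
import pickle
a,b=pickle.load(open('p.pkl','rb'))
k=512/800
save('c.png',cv2.resize(b['color'][150:240,215:375],(800,450),interpolation=cv2.INTER_CUBIC))
def tri(ps):
    A=[];y=[]
    for c,(u,v) in ps:
        P=np.array(c['intrinsics'])@np.c_[c['R'],c['t']]
        A+= [u*P[2]-P[0],v*P[2]-P[1]]
    A=np.array(A);return np.linalg.lstsq(A[:,:3],-A[:,3],rcond=None)[0]
for n,s,t,z in [('ball',(426,301),(383,307),.082),('handle',(273,350),(552,300),.096)]:
    s=np.array(s)*k;t=np.array(t)*k
    print(n,tri([(a,s),(b,t)]),ray(a,*s,z),ray(b,*t,z))
print('lamp',ray(b,528*k,274*k,.039),'batt',ray(b,555*k,342*k,.039))
print('handle ends',ray(b,543*k,282*k,.1),ray(b,561*k,318*k,.1))
E
```

```text
ball [0.48310064 0.01664615 0.08268644] [0.48284985 0.01868128 0.082     ] [0.48239983 0.01520804 0.082     ]
handle [ 0.48870264 -0.25437931  0.09942099] [ 0.48468071 -0.25333104  0.096     ] [ 0.48926614 -0.25536562  0.096     ]
lamp [ 0.54465428 -0.23162877  0.039     ] batt [ 0.42749927 -0.27196401  0.039     ]
handle ends [ 0.51790599 -0.24135395  0.1       ] [ 0.45953889 -0.26711787  0.1       ]
```

View pics/c.png

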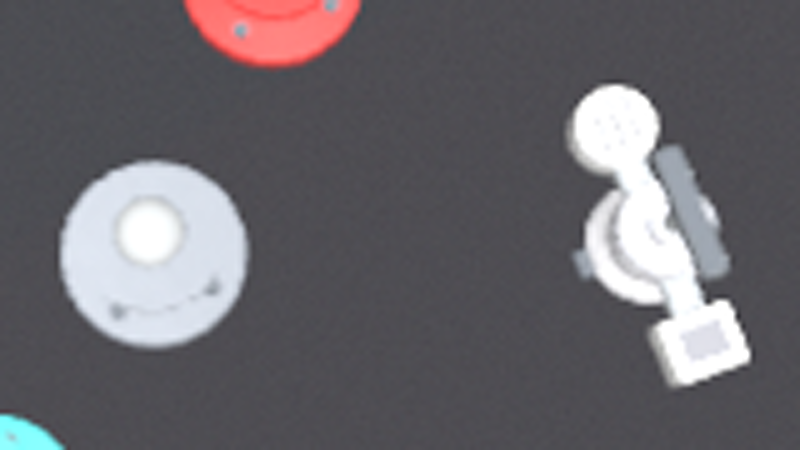

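The crop confirms both: the aluminium coupler with its handle at (692,212), and the grey mount with the round ball at (150,230). I'll move above the coupler now, turning −141° overall to stay inside the wrist's range.

Call:
drive_tool(
  series=[
    [[2.6,-3.5,1.5],-10],
    [[2.6,-3.5,1.5],-10],
    [[2.6,-3.5,0],-10],
    [[2.6,-3.5,0],-10],
    [[2.6,-3.5,0],-10],
    [[2.6,-3.5,0],-10],
    [[2.6,-3.5,0],-10],
    [[2.6,-3.5,0],-10],
    [[2.6,-3.5,0],-10],
    [[2.6,-3.5,0],-10],
  ],
  hand=0,
)

```text
time: 1.35
ee_pos: [0.4457, 0.2456, 0.2604]
eef_rot: [0.855, 0.518, -0.0, 0.0]
ft_force: [0.8, 0.0, -0.4]
width: 0.087
grip_force: 0.0
```

Call:
drive_tool(
  series=[
    [[0.4,-5,0],-10],
    [[0.4,-5,0],-10],
    [[0.4,-5,0],-10],
    [[0.4,-5,0],-11],
    [[0.4,-5,0],0],
    [[0.4,-5,0],0],
    [[0.4,-5,0],0],
    [[0.4,-5,0],0],
    [[0.4,-5,0],0],
    [[0.4,-5,0],0],
  ],
)

```text
time: 2.6
ee_pos: [0.4851, -0.2544, 0.2606]
eef_rot: [0.982, 0.191, 0.0, -0.0]
ft_force: [0.7, -0.5, -0.6]
width: 0.0869
grip_force: 0.0
```

```bash
python3 - <<'E'
from h import *
import pickle
c=grab('wrist');pickle.dump(c,open('w.pkl','wb'));save('d.png',cv2.resize(c['color'],(800,600)))
s=r.read_state();print(s['time'],s['ee_pos'],s['joint_positions'],Rn.from_quat(s['eef_rot']).as_matrix()[:,1])
print(proj(c,[.4885,-.2545,.096])*1.5625)
E
```

```text
2.65 [ 0.48371132 -0.26080811  0.26055641] [-0.38003038  0.18628925  0.90536075  1.65856484 -0.14633677  1.36744379
 -0.64496389] [ 0.37046442 -0.92884089  0.00327253]
[407.91363042 271.54520363]
```

View pics/d.png

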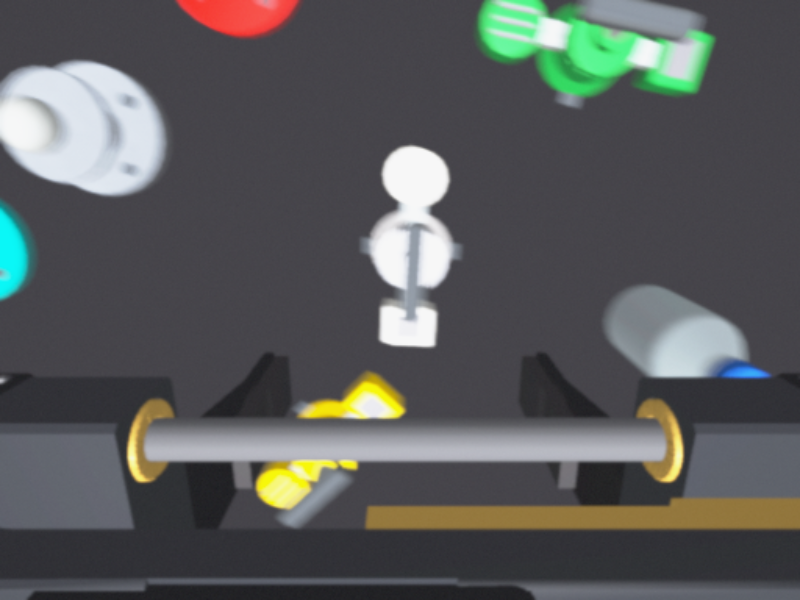

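The wrist view shows the white coupler with its crossbar running from (415,225) to (410,318), centred near (412,272). I'll take one more frame now that the arm has settled and measure from it.

```bash
python3 - <<'E'
from h import *
c=grab('wrist');k=.64
s=r.read_state();p=s['ee_pos'];y=Rn.from_quat(s['eef_rot']).as_matrix()[:,1]
img=c['color'].astype(int);x0,y0=240,135
sub=img[y0:212,x0:290]
g=sub.mean(2);m=((g>95)&(g<170)).astype(np.uint8)
n,l,st,ce=cv2.connectedComponentsWithStats(m)
i=1+np.argmax(st[1:,4]);pts=np.argwhere(l==i)[:,::-1]+[x0,y0]
print(st[i],cv2.minAreaRect(pts.astype(np.float32)))
(cx,cy),sz,an=cv2.minAreaRect(pts.astype(np.float32))
print('pose',p,np.degrees(np.arctan2(y[1],y[0])),'hand c',ray(c,cx,cy,.103))
d=ray(c,pts[:,0][pts[:,1]<pts[:,1].min()+4].mean(),pts[:,1].min(),.103)-ray(c,pts[:,0][pts[:,1]>pts[:,1].max()-4].mean(),pts[:,1].max(),.103)
print('heading',np.degrees(np.arctan2(d[1],d[0])),np.hypot(*d[:2]), ray(c,412*k,272*k,.103))
# ball from this view
print('ball',ray(c,27*k,123*k,.082))
E
```

```text
[  0   2  30  69 893] ((252.26829528808594, 171.91464233398438), (69.46143341064453, 28.380905151367188), 83.6598129272461)
pose [ 0.48357427 -0.25851667  0.26037767] -68.3758840589144 hand c [ 0.48706789 -0.25148947  0.103     ]
heading 33.58779217564228 0.0751708096559263 [ 0.48934791 -0.26357093  0.103     ]
ball [0.48444738 0.0076055  0.082     ]
```

The mask merged with its neighbours, and the arm was still swinging. I'll settle lower and look again.

Call:
drive_tool(
  series=[
    [[0,0,-1],0],
    [[0,0,-1],0],
    [[0,0,-1],0],
    [[0,0,-1],0],
    [[0,0,-1],0],
    [[0,0,0],0],
    [[0,0,0],0],
    [[0,0,0],0],
    [[0,0,0],0],
    [[0,0,0],0],
  ],
)

```text
time: 3.95
ee_pos: [0.4852, -0.2531, 0.2107]
eef_rot: [0.982, 0.191, 0.0, 0.0]
ft_force: [-0.1, -0.3, 0.4]
width: 0.0871
grip_force: 0.0
```

```bash
python3 - <<'E'
from h import *
import pickle
c=grab('wrist');pickle.dump(c,open('w.pkl','wb'));save('e.png',cv2.resize(c['color'],(800,600)))
s=r.read_state();print(s['time'],s['ee_pos'],Rn.from_quat(s['eef_rot']).as_matrix().round(3))
E
```

```text
4.0 [ 0.48518842 -0.25304018  0.21065841] [[ 0.927  0.375  0.   ]
 [ 0.375 -0.927 -0.   ]
 [ 0.     0.    -1.   ]]
```

View pics/e.png

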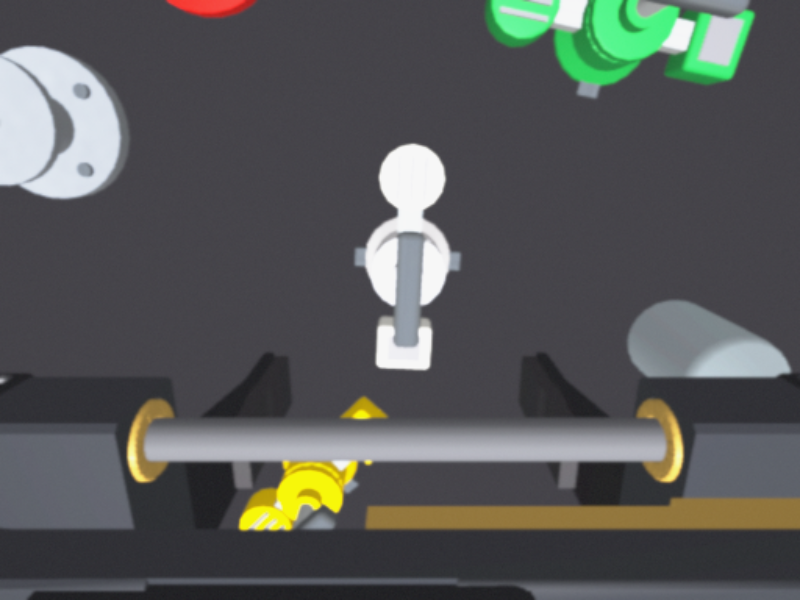

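The view is settled: crossbar top from (410,234) to (405,345), lamp head at (412,177), battery at (404,343).

```bash
python3 - <<'E'
from h import *
import pickle
c=pickle.load(open('w.pkl','rb'));k=.64
P=[ray(c,u*k,v*k,z) for u,v,z in[(410,234,.103),(405,345,.103),(412,177,.039),(404,343,.039),(408,261,.003)]]
for p in P:print(p.round(4))
for d in(P[0]-P[1],P[2]-P[3]):print(np.degrees(np.arctan2(d[1],d[0])),np.hypot(*d[:2]))
print((P[0]+P[1])/2)
print(ray(c,62*k,122*k,.01),)
E
```

```text
[ 0.5213 -0.2408  0.103 ]
[ 0.4587 -0.2631  0.103 ]
[ 0.5481 -0.232   0.039 ]
[ 0.4356 -0.2718  0.039 ]
[ 0.487  -0.2543  0.003 ]
19.64528738388271 0.06645486310632814
19.43920769875862 0.11932550365269116
[ 0.49000788 -0.25192834  0.103     ]
[0.48944189 0.00977665 0.01      ]
```

Grip centre is (0.490, −0.252) with heading 19.5°. I'll descend and grip.

Call:
drive_tool(
  series=[
    [[0.45,0.1,-1],-2],
    [[0,0,-2],0],
    [[0,0,-2],0],
    [[0,0,-2],0],
    [[0,0,-2],0],
    [[0,0,-2],0],
    [[0,0,-1],0],
    [[0,0,-0.6],0],
    [[0,0,0],0],
    [[0,0,0],0],
  ],
)

```text
time: 5.25
ee_pos: [0.49, -0.2522, 0.0851]
eef_rot: [0.985, 0.174, 0.0, 0.0]
ft_force: [0.5, 0.2, 1.4]
width: 0.087
grip_force: 0.0
```

Call:
drive_tool(
  series=[
    [[0,0,0],0],
    [[0,0,0],0],
    [[0,0,0],0],
    [[0,0,0],0],
    [[0,0,0],0],
    [[0,0,0],0],
    [[0,0,0],0],
    [[0,0,0],0],
    [[0,0,0],0],
    [[0,0,0],0],
  ],
  hand=1,
  newtons=50,
)

```text
time: 6.5
ee_pos: [0.4898, -0.2524, 0.0847]
eef_rot: [0.985, 0.174, 0.0, 0.0]
ft_force: [1.4, -2.1, -1.9]
width: 0.0153
grip_force: 50.0
```

Gripped at 15.3 mm. Next I'll draw the handle up, then lift clear.

Call:
drive_tool(
  series=[
    [[0,0,0.4],0],
    [[0,0,0.5],0],
    [[0,0,0.5],0],
    [[0,0,0.5],0],
    [[0,0,0.3],0],
    [[0,0,0.2],0],
    [[0,0,1],0],
    [[0,0,2],0],
    [[0,0,2],0],
    [[0,0,2],0],
  ],
)

```text
time: 7.75
ee_pos: [0.4894, -0.2521, 0.1796]
eef_rot: [0.985, 0.174, -0.0, -0.0]
ft_force: [0.4, -0.2, -8.7]
width: 0.0156
grip_force: 50.0
```

Call:
drive_tool(
  series=[
    [[0,0,2],0],
    [[0,0,2],0],
    [[0,0,1.6],0],
    [[0,2,0],0],
    [[0,2,0],0],
    [[0,2,0],0],
    [[0,2,0],0],
    [[0,2,0],0],
    [[0,0,0],0],
    [[0,0,0],0],
  ],
)

```text
time: 9.0
ee_pos: [0.4895, -0.1526, 0.2348]
eef_rot: [0.985, 0.174, -0.0, 0.0]
ft_force: [-0.4, -1.5, -8.1]
width: 0.0152
grip_force: 50.0
```

```bash
python3 - <<'E'
from h import *
import pickle
c=grab('wrist');a=grab('scene');pickle.dump((a,c),open('w.pkl','wb'))
save('f.png',cv2.resize(np.hstack([c['color'],a['color']]),(800,300)))
E
```

```text
(no output)
```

View pics/f.png

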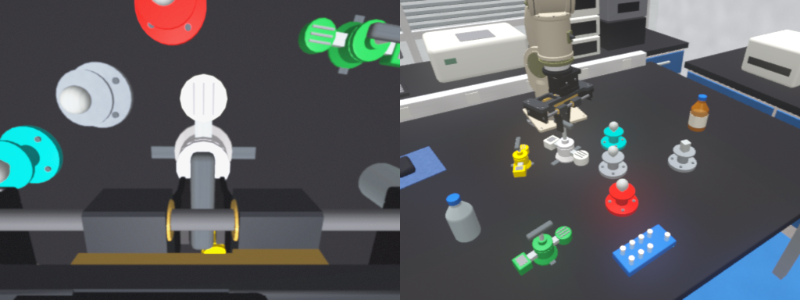

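The lamp is carried with its handle up and jaws out; the ball is at (74,100) in the left panel. Now I'll refine the ball position and check the coupler's offset in the hand.

```bash
python3 - <<'E'
from h import *
import pickle
a,c=pickle.load(open('w.pkl','rb'))
_,b=pickle.load(open('p.pkl','rb'));a0=pickle.load(open('p.pkl','rb'))[0]
def blob(c,u,v,w,th):
    u,v=int(u),int(v);g=c['color'][v-w:v+w,u-w:u+w].mean(2)
    # ball: neutral highlight
    g=cv2.GaussianBlur(g.astype(np.float32),(3,3),0);m=(g>th).astype(np.uint8)
    n,l,st,ce=cv2.connectedComponentsWithStats(m);i=l[w,w];return ce[i]+[u-w,v-w],st[i]
s=r.read_state();print(s['ee_pos'])
g=c['color'].mean(2);print(g[128,70:125:4].round(),g[105:155:4,95].round())
for th in(190,200,210,220,230):
    p,st=blob(c,95,128,28,th);print(th,p,st,ray(c,*p,.082))
for u,v in[(74*1.28,100*1.28)]:print(ray(c,u,v,.082))
print('rim mid',ray(c,203.5*1.28,152*1.28,.133),'lamp',ray(c,204*1.28,98*1.28,.169))
E
```

```text
[ 0.48944688 -0.15289284  0.2346861 ]
[ 61. 210. 237. 242. 242. 243. 241. 240. 225. 215. 178. 133. 203. 211.] [213. 167. 182. 216. 232. 239. 241. 241. 241. 238. 214. 213. 214.]
190 [ 98.46242508 126.62886123] [   6    0   50   56 2169] [0.48534014 0.01667137 0.082     ]
200 [ 98.47273612 126.69814995] [   6    0   50   56 2054] [0.48527653 0.01664849 0.082     ]
210 [ 97.44457014 126.41798643] [   7    0   49   56 1768] [0.48519814 0.01766321 0.082     ]
220 [ 90.4577573  130.14439324] [  9  16  30  29 651] [0.47919098 0.02350704 0.082     ]
230 [ 89.71836735 130.44693878] [ 11  18  24  26 490] [0.47864261 0.02414485 0.082     ]
[0.48273535 0.01991289 0.082     ]
rim mid [ 0.4888386  -0.15343792  0.133     ] lamp [ 0.54797426 -0.13209346  0.169     ]
```

Call:
drive_tool(
  series=[
    [[-0.1,2,0],0],
    [[-0.1,2.5,0],0],
    [[-0.1,2.5,0],0],
    [[-0.1,2.5,0],0],
    [[-0.1,2.5,0],0],
    [[-0.1,2.5,0],0],
    [[-0.1,1.6,0],0],
    [[-0.05,1,0],0],
    [[0,0,0],0],
    [[0,0,0],0],
  ],
)

```text
time: 10.35
ee_pos: [0.4822, 0.0179, 0.2346]
eef_rot: [0.985, 0.173, -0.0, 0.0]
ft_force: [-0.4, -0.3, -8.2]
width: 0.0152
grip_force: 50.0
```

Call:
drive_tool(
  series=[
    [[0,0,-0.5],0],
    [[0,0,-0.7],0],
    [[0,0,-0.7],0],
    [[0,0,-0.5],0],
    [[0,0,-0.3],0],
    [[0,0,-0.3],0],
    [[0,0,-0.3],0],
    [[0,0,-0.3],0],
    [[0,0,0],0],
    [[0,0,0],0],
  ],
)

```text
time: 11.6
ee_pos: [0.4822, 0.019, 0.1987]
eef_rot: [0.985, 0.174, 0.0, 0.0]
ft_force: [-0.3, -0.4, -8.8]
width: 0.0155
grip_force: 50.0
```

```bash
python3 - <<'E'
from h import *
c=grab('wrist');a=grab('scene')
u,v=[int(q) for q in proj(a,[.482,.018,.09])]
save('g.png',np.hstack([cv2.resize(c['color'][60:260,130:400],(405,300)),cv2.resize(a['color'][v-50:v+50,u-65:u+65],(390,300),interpolation=cv2.INTER_CUBIC)]))
s=r.read_state();print(s['time'],s['ee_pos'],s['ft_force'])
E
```

```text
11.7 [0.48224977 0.01900563 0.19871847] [ 0.62503889 -0.19761752 -8.41113012]
```

View pics/g.png

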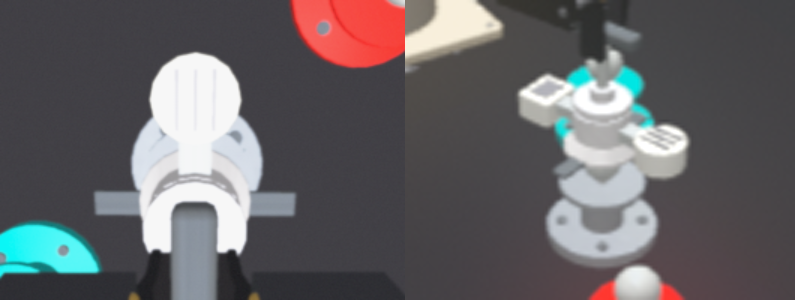

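The coupler is centred over the collar, with the bell in line with the neck. I'll lower it the last 34 mm gently.

Call:
drive_tool(
  series=[
    [[0,0,-0.3],0],
    [[0,0,-0.3],0],
    [[0,0,-0.3],0],
    [[0,0,-0.3],0],
    [[0,0,-0.3],0],
    [[0,0,-0.3],0],
    [[0,0,-0.3],0],
    [[0,0,-0.3],0],
    [[0,0,0],0],
    [[0,0,0],0],
  ],
)

```text
time: 12.95
ee_pos: [0.4822, 0.0189, 0.1746]
eef_rot: [0.985, 0.174, 0.0, 0.0]
ft_force: [0.1, 0.0, -9.1]
width: 0.0154
grip_force: 50.0
```

Call:
drive_tool(
  series=[
    [[0,0,-0.2],0],
    [[0,0,-0.2],0],
    [[0,0,-0.2],0],
    [[0,0,-0.2],0],
    [[0,0,-0.1],0],
    [[0,0,-0.1],0],
    [[0,0,-0.1],0],
    [[0,0,0],0],
    [[0,0,0],0],
    [[0,0,0],0],
  ],
)

```text
time: 14.2
ee_pos: [0.4825, 0.0189, 0.1639]
eef_rot: [0.985, 0.174, 0.0, 0.0]
ft_force: [-1.9, -2.2, 2.8]
width: 0.0154
grip_force: 50.0
```

The force flipped from −9 to +2.8 N near the expected seating height, so it looks seated. I'll check before locking.

```bash
python3 - <<'E'
from h import *
a=grab('scene')
u,v=[int(q) for q in proj(a,[.482,.018,.09])]
save('i.png',cv2.resize(a['color'][v-50:v+50,u-65:u+65],(780,600),interpolation=cv2.INTER_CUBIC))
s=r.read_state();print(s['time'],s['ee_pos'],s['ft_force'])
E
```

```text
14.25 [0.48243563 0.01884348 0.16384335] [-2.28108364 -2.28460943  3.21728136]
```

View pics/i.png

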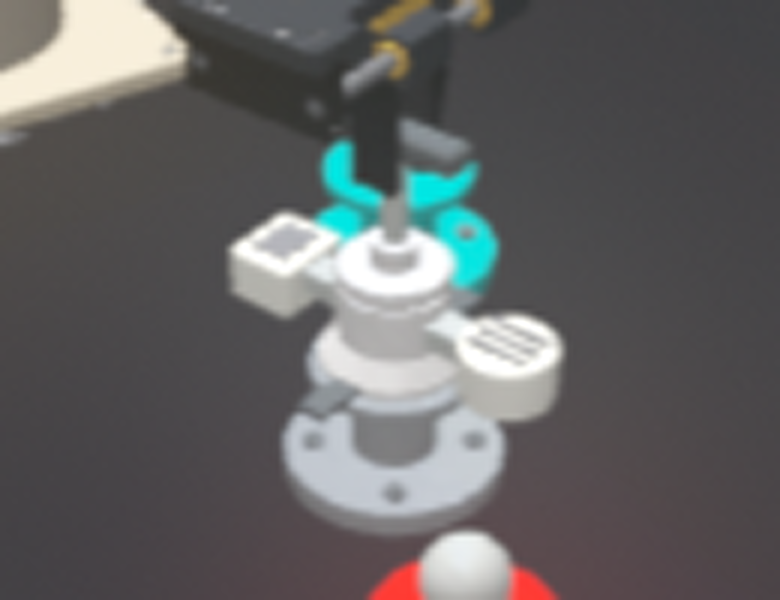

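The bell's rim lies flat on the collar (390,380), with the handle rod up at (395,215). Pressing the handle down to TCP z ≈ 0.1445.

Call:
drive_tool(
  series=[
    [[0,0,-0.2],0],
    [[0,0,-0.3],0],
    [[0,0,-0.3],0],
    [[0,0,-0.3],0],
    [[0,0,-0.3],0],
    [[0,0,-0.2],0],
    [[0,0,-0.2],0],
    [[0,0,-0.1],0],
    [[0,0,0],0],
    [[0,0,0],0],
  ],
)

```text
time: 15.5
ee_pos: [0.4822, 0.019, 0.1445]
eef_rot: [0.985, 0.174, 0.0, 0.0]
ft_force: [0.3, -3.5, 2.1]
width: 0.0156
grip_force: 50.0
```

Call:
drive_tool(
  series=[
    [[0,0,-0.1],0],
    [[0,0,-0.1],0],
    [[0,0,0],0],
    [[0,0,0],0],
    [[0,0,0],0],
    [[0,0,0],0],
    [[0,0,0],0],
    [[0,0,0],0],
    [[0,0,0],0],
    [[0,0,0],0],
  ],
)

```text
time: 16.75
ee_pos: [0.4827, 0.0188, 0.1443]
eef_rot: [0.985, 0.174, 0.001, -0.0]
ft_force: [-8.6, -4.7, 22.2]
width: 0.0151
grip_force: 50.0
```

The arm stalled against the stop at 22 N, so the handle is fully down. Now I'll release and retreat.

Call:
drive_tool(
  series=[
    [[0,0,0.1],0],
    [[0,0,0.1],0],
    [[0,0,0],0],
    [[0,0,0],0],
    [[0,0,0],0],
    [[0,0,0],0],
    [[0,0,0],0],
    [[0,0,0],0],
    [[0,0,0],0],
    [[0,0,0],0],
  ],
  hand=0,
)

```text
time: 18.0
ee_pos: [0.4822, 0.019, 0.1446]
eef_rot: [0.985, 0.174, 0.0, 0.0]
ft_force: [0.4, 1.3, 0.4]
width: 0.0866
grip_force: 0.0
```

Call:
drive_tool(
  series=[
    [[0,0,0.5],0],
    [[0,0,1],0],
    [[0,0,1.5],0],
    [[0,0,2],0],
    [[0,0,2],0],
    [[0,0,2],0],
    [[0,0,2],0],
    [[0,0,0],0],
    [[0,0,0],0],
    [[0,0,0],0],
  ],
)

```text
time: 19.25
ee_pos: [0.4818, 0.0189, 0.254]
eef_rot: [0.985, 0.174, -0.001, 0.0]
ft_force: [0.7, 0.3, -0.7]
width: 0.0869
grip_force: 0.0
```

```bash
python3 - <<'E'
from h import *
a=grab('scene')
u,v=[int(q) for q in proj(a,[.482,.018,.11])]
save('j.png',cv2.resize(a['color'][v-50:v+50,u-65:u+65],(780,600),interpolation=cv2.INTER_CUBIC))
s=r.read_state();print(s['time'],s['ee_pos'],s['ft_force'],s['width'])
E
```

```text
19.3 [0.4818229  0.01887803 0.25399373] [ 0.44825593  0.32814639 -0.11997174] 0.08685222854801215
```

View pics/j.png

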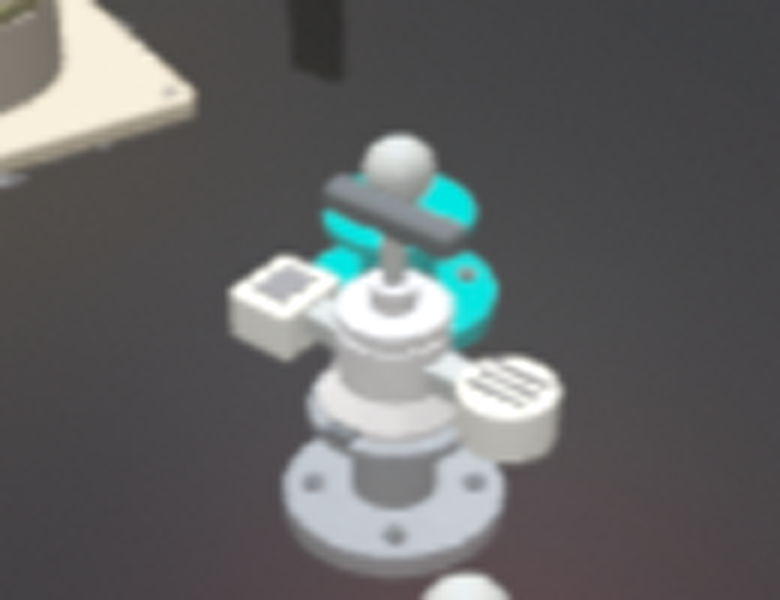

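The coupler sits flat on the collar (390,420), its handle is down (395,212), the jaws are drawn in, and the gripper is clear. Handing in.

```bash
python3 -c "
from bench import r
print(r.close_job())"
```

```text
the job is handed in; nothing more can be done
None
```

The lamp is fitted on the ball mount, seated flat on the collar with the handle pressed down to its stop; I released it and handed the job in at about 19 s, but the hand-in returned no verdict.

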